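Park the press roller at the top of its ramp

TASK

Push the aluminium roller up its ramp with your fingertips until it drops into the shallow seat against the stop bar at the top, and leave it lying there. Push slowly and steadily and stay behind it all the way, so that it never rolls free on the slope, neither back down nor ahead of you. Do not pick the roller up, and leave the tins, the lid and the tools around it where they are.

Things in the scene. Friction and masses are not known exactly. Their poses are not given: they have to be found in the camera images.
- roller: smooth, slippery aluminium roller with dark end faces, 50 mm diameter, 90 mm long, 0.2 to 0.4 kg, rolls easily. Origin at its centre; y is the roller's axis, x and z turn as it rolls. It starts at rest across the foot of the ramp against the foot bar, centre at about x = 0, z = 25 mm in the deck's frame
- deck: fixed aluminium deck of the ramp, 94 mm wide between two grey cheeks (5 mm thick, 12 mm high). Origin on its top face in mid-width, under the roller's start, 20 mm above the table. x up the slope (8 degrees, 0.14 rad, above level), y to the left looking up the slope, z square to the surface, which is z = 0. Straight to a crest at x = 170 mm. Nothing stands above the cheeks but roller and stop
- foot_bar (a point): middle of the top of the dark bar behind the starting roller: 8 mm high, 10 mm thick, from x = -28 to -18 mm in the deck's frame
- seat (a point): centre of the roller when it lies in the seat against the stop (x = 185, z = 22 mm in the deck's frame). Behind the crest the surface falls again, 8 degrees below level, to the stop, so the roller drops 2 mm and stays by itself; let go with its centre before x = 175 mm, it rolls back to the foot
- stop (a point): middle of the stop bar's face towards the roller, 22 mm above the deck's plane, at x = 210 mm in the deck's frame; the dark bar stands across the deck, 32 mm high, 10 mm thick
- tin_left: open balm tin in a bamboo sleeve, 70 mm across, 31 mm high, standing on the table; origin at the centre of its underside. A bystander beside the ramp, to the left as one looks up the slope, centre about 130 mm from the ramp's centre line
- tin_right: open balm tin in a bamboo sleeve, 70 mm across, 31 mm high, standing on the table; origin at the centre of its underside. A bystander beside the ramp, to the right as one looks up the slope, centre about 130 mm from the ramp's centre line
- loose_lid: bamboo lid with metal liner up, 71 mm across, 17 mm high, lying on the table to the right of the ramp; origin at the centre of its underside. A bystander
- spatula: palette knife with wooden handle, 231 mm long, 22 mm wide, 16 mm high, lying near the robot's edge of the table; origin at the middle of its underside, length along y. A bystander
- marker: felt marker with blue cap, 132 mm long, 16 mm high, lying at the front left; origin at the middle of its underside, length along y. A bystander
- tweezers: steel tweezers, 132 mm long, 10 mm high, lying at the front right; origin at the middle of the underside, length along y. A bystander

How it is judged:
On the way:
1. the roller is pushed up over the middle of the slope (x of roller in the frame of deck between 0.09 and 0.16 m), for 0.1 s.
At the end, for the whole second after the job is handed in: the roller lies at rest in the seat, square across the deck against the stop: its centre within 5 mm of x = 185 mm and 18 to 25 mm above the running surface in the deck's frame, within 6 mm of mid-width, its axis within 0.1 rad of straight across (x of roller in the frame of deck between 0.1795 and 0.1895 m and z of roller in the frame of deck between 0.018 and 0.025 m and y of roller in the frame of deck between -0.006 and 0.006 m and angle between the y axis of roller and the y axis of deck, either way round below 0.1 rad and linear speed of roller below 0.02 m/s); the robot touches nothing.
It fails at once if the roller rolls free on the slope (faster than 0.15 m/s with the robot not touching it) (x of roller in the frame of deck between 0.02 and 0.165 m and linear speed of roller above 0.15 m/s and contact force between each of the fingers, the arm and roller below 0.02 N).
It fails at once if the roller is lifted more than 8 mm off the deck (z of roller in the frame of deck above 0.033 m).
It fails at once if the roller leaves the ramp (x of roller in the frame of deck below -0.03 m or z of roller in the frame of deck below 0.012 m or y of roller in the frame of deck above 0.02 m or y of roller in the frame of deck below -0.02 m).
It fails at once if a tin, the lid or a tool is pushed more than 15 mm (distance of any of tin_left, tin_right, loose_lid, spatula, marker, tweezers from where it was at the start of the episode above 0.015 m).
It also fails if it takes over 38 s, if anything falls off the work surface, if the arm or the gripper's body presses on something with over 40 N, if the wrist force passes 120 N, or if a joint passes its speed limit or range.

ROBOT

A 6-joint arm with a two-finger parallel gripper is mounted at the origin on a cart in front of the work surface, level with it; the furniture and walls round the work are solid. World frame = base frame: x ahead of the robot, y to its left, z up, the work surface at z = 0. Lengths are in m, angles in rad, forces in N, time in s.
With the tool pointing down it reaches from about 0.35 to 1 m from the base axis. Payload 7.1 kg.
Tool frame: the origin (TCP) lies on the centre line of the jaws, within the pads' length; the fingertips stand 11 mm ahead of it and the grasp point (between the pads) lies 8 mm behind it; z points along the fingers, x is the direction in which the jaws open and shut, and the axes are right-handed (so a half turn about z gives the same grasp; the last joint's range is limited). The gripper opens to 85 mm and grips with 20 to 120 N. Pads are 22 mm wide; open, the fingers measure 114 mm over their backs; the gripper's body (76 mm by 85 mm) begins 54 mm behind the grasp point. The pads swing forward as they close: fully open they stand 13 mm farther back than shut.
Start: joints at [-0.019, 0.423, 1.63, -0, 1.089, -0.019], TCP at [0.625, 0, 0.217] pointing down, gripper open.
Joint ranges: [-3, 3], [-0.9, 2.11], [0.09, 2.58], [-1.31, 4.45], [0.11, 2.69], [-2.54, 2.54]. Speed limits (rad/s): [2.39, 2.39, 3.01, 3.14, 3.14, 3.14].

INTERFACE

Orientations are given as a rotation vector (axis times angle).
In Python, from cell import * gives the robot as it stands.
- The arm moves only by the shell command python3 -m handwheel 'ROWS' [FORCE]. ROWS is a JSON object of lists of equal length, an entry for each row: "gripper": the opening, from -1 (shut) to 1 (fully open); "delta_pos": the shift along the tool's x, y, z in m, a list of three; "spin": the turn about the tool's z in degrees. In form: {"gripper": [gripper, ...], "delta_pos": [[dx, dy, dz], ...], "spin": [spin, ...]}. A call has 1 to 12 rows; each row is the pose to reach, as a shift and turn from the pose measured when the call began, along the tool's axes at that moment; what a row does not reach only later rows make up. A row lasts 1/12 s, in which the tool goes at most 41.7 mm and 7.16 degrees, less where a joint would pass 70% of its speed; a pose out of reach is approached as far as the arm can. A call with a gripper value outside its range is refused whole. The fingers move at their own pace and stop on an object; FORCE is the grip in N (left out, the last holds). Time passes only in rows, so rows that repeat a pose let the fingers close. It gives the time, the measured TCP pose, the force and the opening at its end, in the units of the state.
- get_obs(): the state, without advancing time (a new reading comes with each control period).
- camera(name): name is "scene" or "side" or "wrist"; returns (picture, depth): 480x640x3 uint8, blue, green, red; 480x640 float32, m along the optical axis (not along the pixel's ray), 0 where there is no reading.
- camera_params(name): a dict with "fov_y" (degrees; the focal length in pixels is half the picture's height over the tangent of half this angle, whatever the lens; pixels are square), "cx", "cy" (the principal point, pixels), "cam_to_world" (4x4, takes a point from camera to world coordinates); the wrist camera has in their place "tool_from_camera" (4x4, takes a point from camera to tool coordinates, whose origin is the TCP and whose axes are the tool frame's). Camera axes: x right, y down, z forward; pixel columns grow to the right and rows downward; lengths in m; the calibration is good to about 2 mm. A picture is of the moment at which its call begins: read the wrist's pose just before it. camera_params takes no time and is no camera call.
- sign_off(): hands the job in, once; it reports no verdict.
Trained networks look in the newest picture that a camera, given by its name, has taken for a name from the list of things; names that differ only in an ending like _2 or _b are one class to them, and where a whole thing is asked for, a point or a joint stands for the part that bears it (a point fixed in the world has none). Each returns a list of dicts, best first, with "confidence" (0 to 1); they miss things now and then, are a little off and sometimes report something else, mostly with a low value. They report only what shows in the picture. A call takes as long as a camera call.
- search_frame(camera, target): "extent" ([centre column, centre row, width, height] in pixels, round what is visible of it).
The state is a dict: "clock": time; "joints": joint angles; "qd": joint speeds; "effort": joint torques, N m; "position": TCP position; "orientation": TCP orientation; "wrist_force": force on the tool from outside, world axes, zero at the start; "wrist_torque": the same for the moment, N m; "opening": finger opening in m.
Only numpy, scipy, OpenCV 4.12 (cv2) and the standard library are available. Lean on these libraries where they do the work, as an engineer would, in place of code of your own. Each camera call takes 0.05 s, during which the arm holds its last target. There are 200 camera calls.

## Working session

There is one attempt and no reset: what is moved stays moved. The work goes in short steps, Python scripts to look and compute and a shell command to move; the robot and the scene stay as the last step left them, time stands still between calls to the robot, and variables do not carry over. Pictures are saved under pics/ and viewed, about 8 in all and at most 12, crops included, and the job is handed in when it is done.

```bash
mkdir -p pics; ls
python3 - <<'E'
from cell import *
import cv2
o=get_obs();print({k:o[k] for k in('clock','position','orientation','wrist_force','opening')})
for c in("scene","side"):
    p,d=camera(c);cv2.imwrite(f"pics/{c}0.png",p)
    import numpy as np;np.save(f"pics/{c}0.npy",d)
    print(c,camera_params(c))
    for t in("roller","deck","stop","foot_bar"):
        print(t,[(r["confidence"],[round(v) for v in r["extent"]]) for r in search_frame(c,t)[:2]])
E
```

```text
pics
{'clock': 0.0, 'position': array([6.24437066e-01, 3.17613649e-05, 2.15862591e-01]), 'orientation': array([-3.14155468e+00,  4.38397992e-05,  2.36586985e-03]), 'wrist_force': array([ 0.1931475 , -0.95973815, -0.04521515]), 'opening': 0.0855508275097852}
scene {'fov_y': 49.39244629413945, 'cx': 323.93835354524504, 'cy': 242.36755121372363, 'cam_to_world': array([[-0.84679075, -0.39005898,  0.36166203,  0.02476646],
       [-0.53188792,  0.61275153, -0.58449192,  0.79958928],
       [ 0.00637736, -0.68730602, -0.72633998,  0.99189429],
       [ 0.        ,  0.        ,  0.        ,  1.        ]])}
roller [(0.65, [338, 231, 28, 36])]
deck [(0.85, [300, 236, 95, 48])]
stop [(0.85, [302, 237, 100, 44])]
foot_bar [(0.66, [302, 237, 102, 45])]
side {'fov_y': 53.767964645730444, 'cx': 319.8118449525889, 'cy': 233.43383162946293, 'cam_to_world': array([[ 0.98830878, -0.0797809 ,  0.12992601,  0.38646529],
       [-0.15098943, -0.63044239,  0.7614096 , -0.6748977 ],
       [ 0.02116492, -0.77212525, -0.63511782,  0.68681463],
       [ 0.        ,  0.        ,  0.        ,  1.        ]])}
roller [(0.77, [307, 273, 50, 46]), (0.32, [236, 186, 19, 33])]
deck [(0.72, [342, 252, 120, 101])]
stop [(0.8, [342, 253, 123, 102])]
foot_bar [(0.59, [339, 254, 120, 102])]
```

Run:
```python
import cv2
p=cv2.imread("pics/side0.png");q=cv2.imread("pics/scene0.png")
a=cv2.resize(p[150:350,220:470],None,fx=2,fy=2,interpolation=3);
b=cv2.resize(q[180:300,230:380],None,fx=3.33,fy=3.33,interpolation=3)
cv2.imwrite("pics/s1.png",p);cv2.imwrite("pics/s2.png",cv2.resize(p[190:315,265:415],None,fx=4.8,fy=4.8,interpolation=3));cv2.imwrite("pics/s3.png",q)
```

```text
(no output)
```

View pics/s1.png

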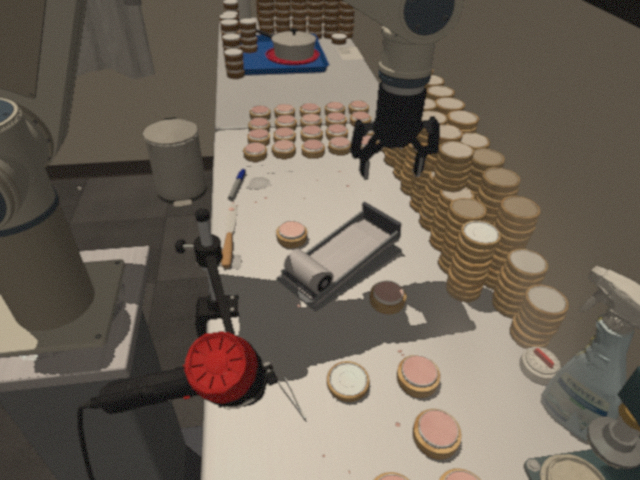

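View pics/s2.png

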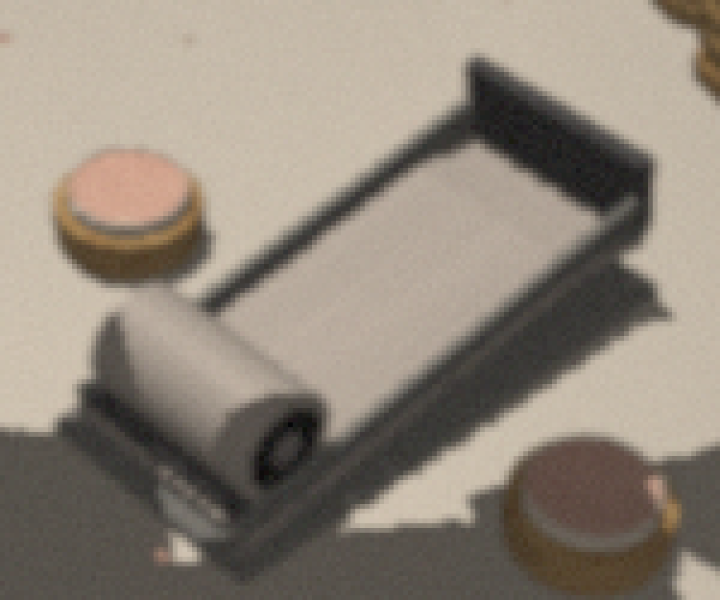

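The roller (side px ~307,273) lies at the foot, ramp going up and away to the right (stop bar at px ~382,213), tins on both sides. Next I make a height map from the depth.

```bash
cat > h.py <<'E'
from cell import *
import numpy as np,cv2
from scipy.spatial.transform import Rotation as R
def cloud(c,d,T=None):
    P=camera_params(c);f=240/np.tan(np.radians(P["fov_y"]/2))
    v,u=np.mgrid[:480,:640]
    X=np.stack([(u-P["cx"])/f*d,(v-P["cy"])/f*d,d],-1)
    if T is None:T=P["cam_to_world"]
    w=X@T[:3,:3].T+T[:3,3];w[d<=0]=np.nan;return w
def toolT():
    o=get_obs();T=np.eye(4);T[:3,:3]=R.from_rotvec(o["orientation"]).as_matrix();T[:3,3]=o["position"];return T
E
python3 - <<'E'
from h import *
for c in("side","scene"):
    w=cloud(c,np.load(f"pics/{c}0.npy"))
    if c=="side":
        for n,(a,b) in dict(stopL=(475,65),stopR=(652,160),stopfaceL=(480,140),footL=(85,390),footR=(245,500),rollerTop=(215,350),mid=(400,270),cheekR0=(340,480),cheekR1=(630,205)).items():
            u,v=round(a/4.8+265),round(b/4.8+190);print(n,u,v,np.nanmedian(w[v-1:v+2,u-1:u+2].reshape(-1,3),0).round(4))
    m=(w[...,2]>.016)&(w[...,2]<.12)
    q=w[m]; q=q[(abs(q[:,0]-.62)<.25)&(abs(q[:,1]+.05)<.25)]
    H=np.zeros((250,250));i=((q[:,:2]-[.37,-.3])/.002).astype(int)
    np.maximum.at(H,(249-i[:,0],249-i[:,1]),q[:,2]); 
    cv2.imwrite(f"pics/h_{c}.png",cv2.resize(np.minimum(H*2500,255).astype(np.uint8),None,fx=1.6,fy=1.6,interpolation=0))
a,b=[cv2.imread(f"pics/h_{c}.png") for c in("side","scene")];cv2.imwrite("pics/hh.png",np.hstack([a,b]))
E
```

```text
stopL 364 204 [0.6225 0.1425 0.0792]
stopR 401 223 [ 0.724   0.162  -0.0017]
stopfaceL 365 219 [0.6281 0.1395 0.0377]
footL 283 271 [0.4308 0.0116 0.024 ]
footR 316 294 [ 0.4872 -0.0605  0.0255]
rollerTop 310 263 [ 0.4807 -0.0194  0.0677]
mid 348 246 [0.5723 0.0584 0.0346]
cheekR0 336 290 [ 0.5302 -0.0401  0.0082]
cheekR1 396 233 [0.6754 0.0634 0.0569]
```

View pics/hh.png

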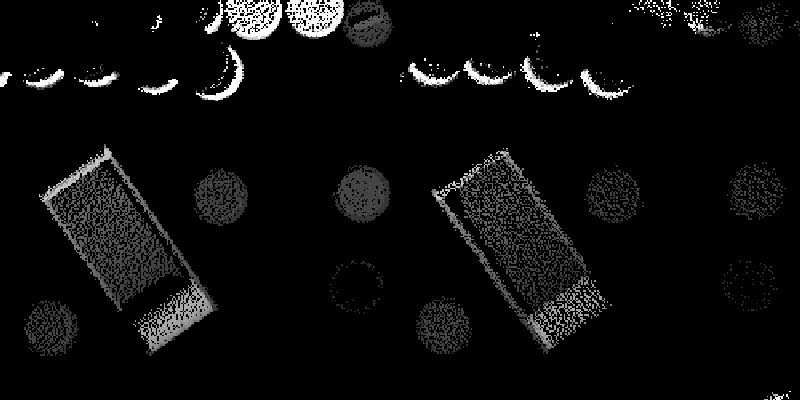

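The map shows the ramp's rectangle climbing left-ahead at about 33°, roller at its near end. Now I fit the model to the cloud.

Run:
```python
from h import *
from scipy.optimize import minimize
W=[]
for c in("side","scene"):
    w=cloud(c,np.load(f"pics/{c}0.npy")).reshape(-1,3)
    w=w[(w[:,2]>.008)&(w[:,2]<.09)&(abs(w[:,0]-.55)<.2)&(abs(w[:,1]-.05)<.2)]; W.append(w)
s,c8=np.sin(np.radians(8)),np.cos(np.radians(8))
def frame(p):
    th=p[2];return np.column_stack([[np.cos(th)*c8,np.sin(th)*c8,s],[-np.sin(th),np.cos(th),0],[-np.cos(th)*s,-np.sin(th)*s,c8]]),np.array([p[0],p[1],.020])
def loc(p,w):
    A,o=frame(p);return (w-o)@A
def model(q):  # top height in deck frame
    x,y=q[:,0],q[:,1];z=np.full(len(q),-.02)   # ~table
    on=(abs(y)<.052)&(x>-.028)&(x<.22);z[on]=0
    b=on&(x>.17);z[b]=-(x[b]-.17)*np.tan(np.radians(16))
    z[on&(abs(y)>.047)]=.012;z[on&(x<-.018)]=.008
    r=on&(abs(y)<.045)&(abs(x)<.025);z[r]=.025+np.sqrt(.025**2-x[r]**2)
    z[on&(x>.21)]=.032;return z
for k,w in (("side",W[0]),("scene",W[1]),("both",np.vstack(W))):
    def cost(p):
        q=loc(p,w);q=q[(q[:,0]>-.05)&(q[:,0]<.24)&(abs(q[:,1])<.07)]
        e=np.abs(q[:,2]-model(q));return np.minimum(e,.01).sum()-len(q)*.006
    best=min((minimize(cost,[.475+a,-.015+b,np.radians(t)],method="Nelder-Mead",options=dict(xatol=1e-4,fatol=1e-6,initial_simplex=np.array([[.475+a,-.015+b,np.radians(t)],[.485+a,-.015+b,np.radians(t)],[.475+a,-.005+b,np.radians(t)],[.475+a,-.015+b,np.radians(t+4)]]))) for a in(-.01,.005) for b in(-.01,.005) for t in(30,34,38)),key=lambda r:r.fun)
    p=best.x;q=loc(p,w);i=(q[:,0]>.05)&(q[:,0]<.15)&(abs(q[:,1])<.035)
    r=q[(q[:,2]>.03)&(abs(q[:,0])<.04)]
    print(k,p[:2].round(4),np.degrees(p[2]).round(2),"deck z",np.median(q[i,2]).round(4),"roller x med",np.median(r[:,0]).round(4),"z max",np.percentile(r[:,2],97).round(4),"y range",np.percentile(r[:,1],[2,98]).round(4), "stop",np.median(q[(q[:,2]>.022)&(q[:,0]>.15),0]).round(4))
A,o=frame(p);print("roller",A@[0,0,.025]+o,"seat",A@[.185,0,.022]+o, "cur",o)
```

```text
side [ 0.4809 -0.0114] 35.42 deck z -0.0018 roller x med -0.0083 z max 0.0491 y range [-0.0455  0.0433] stop 0.2098
scene [ 0.4825 -0.0078] 34.12 deck z -0.0013 roller x med 0.0035 z max 0.0504 y range [-0.0451  0.0457] stop 0.2144
both [ 0.4832 -0.01  ] 34.97 deck z -0.0014 roller x med -0.0059 z max 0.0498 y range [-0.0453  0.046 ] stop 0.2094
roller [ 0.48035106 -0.01196987  0.0447567 ] seat [0.63081592 0.09327067 0.06753292] cur [ 0.48320219 -0.00997568  0.02      ]
```

Run:
```python
from h import *
w=cloud("side",np.load("pics/side0.npy"))
for u,v in((222,367),(207,250),(205,215),(225,308),(150,385),(228,250),(238,183)):print(u,v,np.nanmedian(w[v-2:v+3,u-2:u+3].reshape(-1,3),0).round(3))
for c in("side","scene"):
    q=cloud(c,np.load(f"pics/{c}0.npy")).reshape(-1,3)
    i=(np.hypot(q[:,0]-.45,q[:,1]+.03)<.2)&(q[:,2]>.07)&(q[:,2]<.6)
    print(c,i.sum(),q[i].min(0) if i.any() else "")
    if i.any(): print(q[i].max(0),np.median(q[i],0))
```

```text
222 367 [ 0.338 -0.368  0.259]
207 250 [ 0.302 -0.07   0.166]
205 215 [ 0.306 -0.058  0.229]
225 308 [ 0.33  -0.189  0.152]
150 385 [ 0.246 -0.331  0.188]
228 250 [0.321 0.101 0.014]
238 183 [0.347 0.364 0.011]
side 10837 [ 0.25091696 -0.19170645  0.07025408]
[0.64983187 0.02395518 0.54004078] [ 0.59476498 -0.03711536  0.41175127]
scene 7011 [ 0.25028597 -0.19317826  0.07002915]
[0.64742226 0.06830228 0.59999488] [0.5810823  0.03682099 0.47343988]
```

View pics/s3.png

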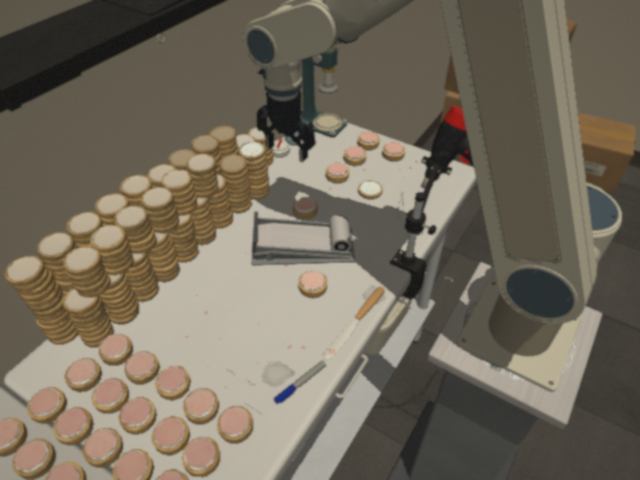

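The scene view shows a clamp stand with a heat gun near the table edge (px ~410,250). I check its clearance against the wrist.

Run:
```python
from h import *
q=np.vstack([cloud(c,np.load(f"pics/{c}0.npy")).reshape(-1,3) for c in("side","scene")])
q=q[~np.isnan(q[:,0])]
print("stand")
for z in np.arange(.03,.42,.03):
    i=(q[:,0]>.2)&(q[:,0]<.42)&(q[:,1]<.03)&(q[:,1]>-.25)&(abs(q[:,2]-z)<.015)
    if i.sum()>5:print(z.round(2),i.sum(),np.percentile(q[i],[1,99],axis=0)[:,:2].round(3).tolist())
print("arm")
for z in np.arange(.2,.75,.04):
    i=(q[:,0]>.2)&(q[:,0]<.8)&(abs(q[:,1])<.12)&(abs(q[:,2]-z)<.02)&~((q[:,2]<.33)&(q[:,0]<.45))
    if i.sum()>5:print(z.round(2),i.sum(),np.percentile(q[i],[1,99],axis=0)[:,:2].round(3).tolist())
```

```text
stand
0.03 352 [[0.276, -0.071], [0.337, -0.024]]
0.06 106 [[0.292, -0.061], [0.31, -0.038]]
0.09 94 [[0.292, -0.06], [0.311, -0.037]]
0.12 153 [[0.277, -0.24], [0.336, -0.025]]
0.15 1700 [[0.249, -0.239], [0.342, -0.025]]
0.18 676 [[0.253, -0.072], [0.322, -0.027]]
0.21 262 [[0.291, -0.062], [0.312, -0.037]]
0.24 196 [[0.291, -0.062], [0.311, -0.036]]
arm
0.2 716 [[0.759, 0.077], [0.799, 0.119]]
0.24 349 [[0.567, -0.012], [0.799, 0.118]]
0.28 1024 [[0.549, -0.014], [0.695, 0.016]]
0.32 2406 [[0.551, -0.021], [0.694, 0.021]]
0.36 1654 [[0.556, -0.039], [0.688, 0.039]]
0.4 1764 [[0.586, -0.039], [0.654, 0.04]]
0.44 2177 [[0.584, -0.04], [0.655, 0.041]]
0.48 1822 [[0.583, -0.063], [0.654, 0.063]]
0.52 3957 [[0.523, -0.064], [0.666, 0.065]]
0.56 2128 [[0.456, -0.042], [0.753, 0.11]]
0.6 2267 [[0.411, -0.041], [0.758, 0.117]]
0.64 1653 [[0.363, 0.035], [0.538, 0.066]]
0.68 315 [[0.339, 0.045], [0.419, 0.068]]
```

```bash
python3 -m handwheel '{"gripper":[0,0,0,0,0,0,0,0,0,0,0,0],"delta_pos":[[-0.03,0.007,0],[-0.06,0.014,0],[-0.09,0.02,0],[-0.12,0.027,0],[-0.15,0.034,0],[-0.187,0.041,0],[-0.187,0.041,0],[-0.187,0.041,0],[-0.187,0.041,0],[-0.187,0.041,0],[-0.187,0.041,0],[-0.187,0.041,0]],"spin":[7,14,21,28,35,42,49,55,55,55,55,55]}' 30
python3 - <<'E'
from h import *
T=toolT();print(T.round(3));P=camera_params("wrist");print(P)
p,d=camera("wrist");cv2.imwrite("pics/w1.png",p)
w=cloud("wrist",d,T@P["tool_from_camera"]).reshape(-1,3)
i=(abs(w[:,0]-.48)<.06)&(abs(w[:,1]+.01)<.06)&(w[:,2]>.062);print(i.sum(),w[i].mean(0),w[i].max(0))
E
```

```text
clock: 1.5
position: [0.4383, -0.0409, 0.2166]
orientation: [2.788, -1.447, -0.0]
wrist_force: [-0.4, 0.6, -0.8]
opening: 0.0428
[[ 0.576 -0.818 -0.     0.438]
 [-0.818 -0.576  0.    -0.041]
 [-0.     0.    -1.     0.217]
 [ 0.     0.     0.     1.   ]]
{'fov_y': 70.75264861609979, 'cx': 320.84639071164264, 'cy': 240.78999803842476, 'tool_from_camera': array([[ 9.99999793e-01, -4.52816764e-04,  4.57329342e-04,
        -3.85965251e-04],
       [ 2.88820567e-04,  9.50781331e-01,  3.09862512e-01,
        -8.05082467e-02],
       [-5.75131141e-04, -3.09862316e-01,  9.50781265e-01,
        -1.57804992e-01],
       [ 0.00000000e+00,  0.00000000e+00,  0.00000000e+00,
         1.00000000e+00]])}
35984 [ 0.45165072 -0.02826358  0.27440176] [0.52084871 0.0341466  0.33072983]
```

View pics/w1.png

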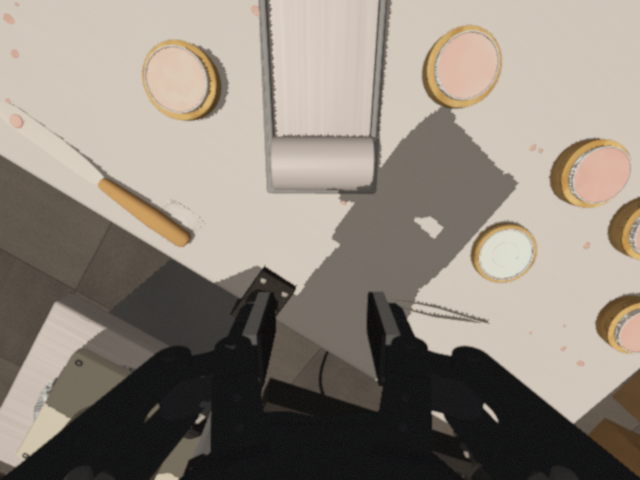

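The wrist view shows the roller centred at about px (322,163), the ramp square to the image, fingertips at about (262,295) and (377,295). Now roller and fingertips in tool coordinates:

Run:
```python
from h import *
P=camera_params("wrist");p,d=camera("wrist");t=cloud("wrist",d,P["tool_from_camera"])
T=toolT()
r=t[138:192,268:378].reshape(-1,3);h=T[2,3]-r[:,2]
r2=r[h>.055];print("roller tool: mean",r2.mean(0).round(4),"x range",np.percentile(r2[:,0],[1,99]).round(4),"top z",np.percentile(h,99).round(4),"y of top",r[h>np.percentile(h,90)].mean(0).round(4), "y range",np.nanpercentile(r2[:,1],[2,98]).round(4))
f=t[285:400,235:405].reshape(-1,3);f=f[(abs(f[:,2])<.05)];print(len(f),"finger max z",np.nanpercentile(f[:,2],[50,95,99.5]).round(4),"y min",np.nanpercentile(f[:,1],[.5,5,50,99]).round(4),"x",np.nanpercentile(f[:,0],[1,49,51,99]).round(4))
for s in(-1,1):
    g=f[(f[:,0]*s>0)&(f[:,2]>-.01)];print(s,np.nanpercentile(g,[1,50,99],axis=0).round(4).tolist())
for v in(20,60,100):
    row=t[v,255:395];e=[(u+255,row[u].round(4).tolist()) for u in range(140) if T[2,3]-row[u][2]>.02+.01+0*u];print(v,e[0],e[-1])
```

```text
roller tool: mean [ 0.0005 -0.0525  0.1503] x range [-0.0435  0.0446] top z nan y of top [nan nan nan] y range [-0.0733 -0.0294]
3070 finger max z [-0.0367 -0.0221 -0.0178] y min [-0.0129 -0.0125 -0.0084  0.0092] x [-0.0345 -0.0217  0.0207  0.0333]
-1 [nan, nan, nan]
1 [nan, nan, nan]
20 (260, [-0.0514, -0.1691, 0.1706]) (383, [0.0518, -0.1685, 0.1683])
60 (262, [-0.0534, -0.1413, 0.1837]) (381, [0.0543, -0.1413, 0.184])
100 (265, [-0.0513, -0.1072, 0.1764]) (377, [0.0511, -0.1071, 0.1755])<stdin>:5: RuntimeWarning: Mean of empty slice.
  ret = um.true_divide(
  return np.nanmean(a, axis, out=out, keepdims=keepdims)
```

```bash
python3 -m handwheel '{"gripper":[0,0,0,0,0,0,0,0,0,0,0,0],"delta_pos":[[0,0,0.015],[0,0,0.035],[0,0,0.055],[0,0,0.075],[0,0,0.095],[0,0,0.115],[0,0,0.135],[0,0,0.15],[0,0,0.162],[0,0,0.17],[0,0,0.17],[0,0,0.17]],"spin":[0,0,0,0,0,0,0,0,0,0,0,0]}'
python3 - <<'E'
from h import *
print(toolT()[:3,3]);p,d=camera("side");w=cloud("side",d)
T=toolT();l=(w-T[:3,3])@T[:3,:3]
m=(np.abs(l[...,0])<.06)&(l[...,1]>-.014)&(l[...,1]<.03)&(l[...,2]>-.03)&(w[...,2]>.028)
print("finger lowest z tool",np.nanpercentile(l[m][:,2],[50,90,97,99.5]).round(4), m.sum())
cv2.imwrite("pics/s4.png",cv2.resize(p[210:335,245:395],None,fx=4.8,fy=4.8,interpolation=3))
E
```

```text
clock: 2.6
position: [0.4381, -0.0409, 0.0463]
orientation: [2.788, -1.448, -0.002]
wrist_force: [0.3, 0.2, 1.0]
opening: 0.043
[ 0.43809434 -0.04086241  0.04633591]
finger lowest z tool [-0.0239 -0.0172 -0.0152 -0.0131] 115
```

View pics/s4.png

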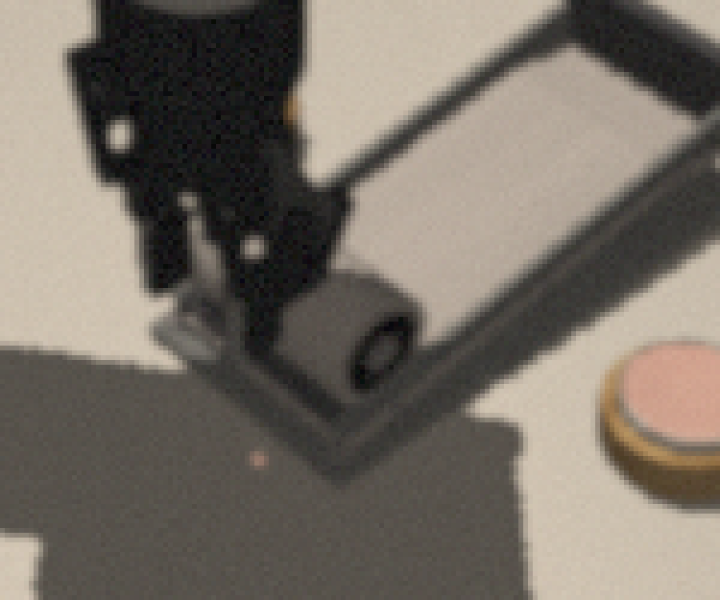

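The right fingertip ends at crop (262,350) = px (300,283), the left at (160,290) = (278,270), both behind the roller near the foot bar. I turn these rays into tip heights.

Run:
```python
from h import *
P=camera_params("side");f=240/np.tan(np.radians(P["fov_y"]/2));C=P["cam_to_world"];T=toolT()
for u,v,xs in((299.6,283.2,(.022,.028,.034)),(278.3,270.6,(-.034,-.028,-.022))):
    r=C[:3,:3]@[(u-P["cx"])/f,(v-P["cy"])/f,1];o=(C[:3,3]-T[:3,3])@T[:3,:3];r=r@T[:3,:3]
    for x in xs:
        k=(x-o[0])/r[0];print(x,(o+k*r).round(4))
    for y in(-.012,0,.01):
        k=(y-o[1])/r[1];print(" y",y,(o+k*r).round(4))
```

```text
0.022 [ 0.022  -0.0067 -0.0064]
0.028 [ 0.028  -0.0013 -0.0146]
0.034 [ 0.034   0.004  -0.0227]
 y -0.012 [ 0.016  -0.012   0.0017]
 y 0 [ 0.0295  0.     -0.0166]
 y 0.01 [ 0.0408  0.01   -0.032 ]
-0.034 [-0.034  -0.0017 -0.0025]
-0.028 [-0.028   0.003  -0.0098]
-0.022 [-0.022   0.0077 -0.0171]
 y -0.012 [-0.0472 -0.012   0.0136]
 y 0 [-0.0319  0.     -0.0051]
 y 0.01 [-0.0191  0.01   -0.0207]
```

```bash
python3 -m handwheel '{"gripper":[0,0,0,0,0,0,0,0,0,0,0,0],"delta_pos":[[0,0,0.006],[0,0,0.011],[0,0,0.012],[0,0,0.012],[0,-0.003,0.012],[0,-0.006,0.012],[0,-0.008,0.012],[0,-0.010,0.012],[0,-0.012,0.012],[0,-0.014,0.012],[0,-0.016,0.0118],[0,-0.018,0.0115]],"spin":[0,0,0,0,0,0,0,0,0,0,0,0]}'
cat > look.py <<'E'
from h import *
# roller pose in deck frame from side+scene depth
th=np.radians(34.8);s,c=np.sin(np.radians(8)),np.cos(np.radians(8))
A=np.column_stack([[np.cos(th)*c,np.sin(th)*c,s],[-np.sin(th),np.cos(th),0],[-np.cos(th)*s,-np.sin(th)*s,c]]);o=np.array([.4825,-.0100,.0187])
print("tcp deck",((toolT()[:3,3]-o)@A).round(4), "F",get_obs()["wrist_force"].round(1),get_obs()["clock"])
for cam in("side","scene"):
    p,d=camera(cam);q=(cloud(cam,d).reshape(-1,3)-o)@A
    t=((toolT()[:3,3]-o)@A)[0]+.0135
    r=q[(abs(q[:,1])<.05)&(q[:,2]>.03)&(q[:,2]<.054)&(q[:,0]>t)&(q[:,0]<.206)]
    top=r[r[:,2]>.0]
    if len(r)<20: print(cam,"few",len(r));continue
    g=r[:,[0,2]];M=np.c_[2*g,np.ones(len(g))];b=(g**2).sum(1)  # x only: fixed-R circle
    from scipy.optimize import least_squares
    f=least_squares(lambda k:np.hypot(g[:,0]-k[0],g[:,1]-k[1])-.025,[np.median(g[:,0]),.025],loss="soft_l1",f_scale=.002).x
    print(cam,len(r),"x,z",f.round(4),"y",np.percentile(r[:,1],[1,99]).round(4))
    cv2.imwrite(f"pics/{cam}_{get_obs()['clock']:.2f}.png",p)
E
python3 look.py
```

```text
clock: 3.65
position: [0.4527, -0.0306, 0.0353]
orientation: [2.787, -1.447, -0.002]
wrist_force: [-3.7, -3.9, 6.3]
opening: 0.0426
tcp deck [-0.0336  0.0001  0.0215] F [-3.7 -3.9  6.3] 3.65
side 325 x,z [-0.0011  0.0236] y [-0.047   0.0396]
scene 563 x,z [0.0031 0.0244] y [-0.0442  0.0483]
```

Run:
```python
import cv2,glob,numpy as np
p=cv2.imread(sorted(glob.glob("pics/side_3*"))[-1]);q=cv2.imread(sorted(glob.glob("pics/scene_3*"))[-1])
a=cv2.resize(p[230:310,265:345],(400,400),interpolation=3);b=cv2.resize(q[200:260,310:370],(400,400),interpolation=3)
cv2.imwrite("pics/m5.png",np.hstack([a,b]))
```

```text
(no output)
```

View pics/m5.png

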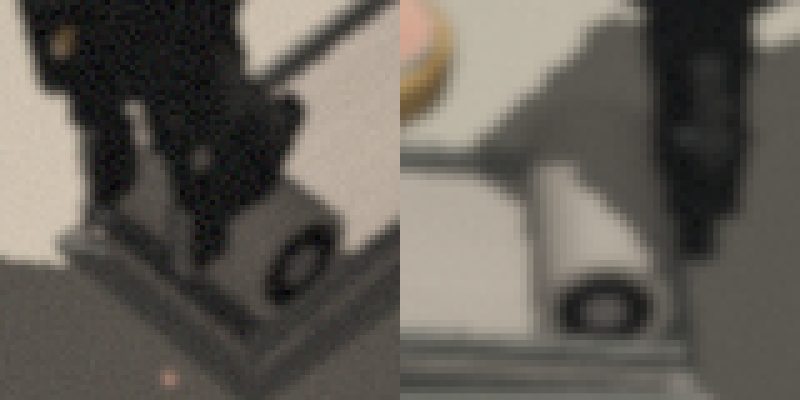

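The tips (side crop ~205,268) are down on the foot bar, so that is the 6 N. Tips are therefore about 10 mm ahead of the TCP. Back off slightly and rise 8 mm.

```bash
python3 -m handwheel '{"gripper":[0,0,0,0,0,0,0,0],"delta_pos":[[0,0.002,-0.002],[0,0.005,-0.005],[0,0.008,-0.008],[0,0.008,-0.008],[0,0.008,-0.008],[0,0.006,-0.008],[0,0.004,-0.008],[0,0.004,-0.008]],"spin":[0,0,0,0,0,0,0,0]}'; python3 look.py
```

```text
clock: 4.42
position: [0.4502, -0.0327, 0.0434]
orientation: [2.788, -1.447, -0.0]
wrist_force: [-0.1, 0.8, -0.4]
opening: 0.0431
tcp deck [-0.0356 -0.0002  0.03  ] F [-0.1  0.8 -0.4] 4.4167
side 371 x,z [-0.0029  0.0238] y [-0.0467  0.0405]
scene 561 x,z [0.0014 0.0244] y [-0.0437  0.0478]
```

```bash
python3 -m handwheel '{"gripper":[0,0,0,0,0,0,0,0,0,0,0,0],"delta_pos":[[0,-0.001,0],[0,-0.003,-0.0004],[0,-0.005,-0.0007],[0,-0.0075,-0.001],[0,-0.010,-0.0014],[0,-0.0125,-0.0018],[0,-0.015,-0.0021],[0,-0.0175,-0.0025],[0,-0.020,-0.0028],[0,-0.0225,-0.0032],[0,-0.025,-0.0035],[0,-0.0275,-0.0039]],"spin":[0,0,0,0,0,0,0,0,0,0,0,0]}'; python3 look.py
```

```text
clock: 5.52
position: [0.4716, -0.0176, 0.0502]
orientation: [2.787, -1.446, -0.002]
wrist_force: [-16.8, -6.5, 54.2]
opening: 0.0426
tcp deck [-0.0088 -0.      0.033 ] F [-16.8  -6.5  54.2] 5.5167
side 210 x,z [0.0072 0.0238] y [-0.0466  0.0407]
scene 390 x,z [0.0113 0.0242] y [-0.0444  0.0483]
```

Force climbed to 54 N upward and the roller lagged: the fingers are wedging on top of it. Retreat and look.

```bash
python3 -m handwheel '{"gripper":[0,0,0,0,0,0,0,0,0,0,0,0],"delta_pos":[[0,0.002,-0.001],[0,0.004,-0.001],[0,0.007,-0.001],[0,0.010,0],[0,0.013,0],[0,0.016,0],[0,0.019,0],[0,0.022,0.001],[0,0.025,0.002],[0,0.028,0.003],[0,0.031,0.004],[0,0.031,0.004]],"spin":[0,0,0,0,0,0,0,0,0,0,0,0]}'; python3 look.py
python3 - <<'E'
from h import *
T=toolT();P=camera_params("wrist");p,d=camera("wrist");cv2.imwrite("pics/w6.png",p)
q=cv2.imread(__import__("glob").glob("pics/scene_6*")[0]);cv2.imwrite("pics/m6.png",np.hstack([cv2.resize(q[180:260,300:380],(400,400),interpolation=3),cv2.resize(p[200:440,160:480],(400,300))[:,:].copy().repeat(1,0) if 0 else cv2.resize(p[120:440,160:480],(400,400))]))
E
```

```text
clock: 6.62
position: [0.4459, -0.0353, 0.0461]
orientation: [2.787, -1.446, -0.002]
wrist_force: [-0.7, -0.5, -0.3]
opening: 0.0426
tcp deck [-0.0402  0.0001  0.0333] F [-0.7 -0.5 -0.3] 6.6167
side 460 x,z [-0.003   0.0237] y [-0.0466  0.0377]
scene 552 x,z [0.0014 0.0243] y [-0.0439  0.0478]
```

View pics/m6.png

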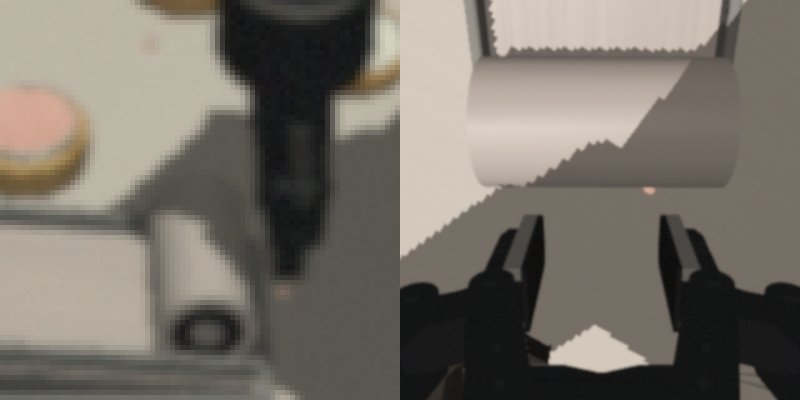

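The wrist view (tips at ~(300,292)/(378,292)) together with the contact direction says the half-open tips are really around 18 mm *behind* the TCP plane, contrary to the nominal value. I shut the jaws partly and measure tip rows by disparity of known x.

```bash
python3 -m handwheel '{"gripper":[-1,-1,-1,-1,-1,-1,-1,-1],"delta_pos":[[0,0.003,0],[0,0.006,0],[0,0.006,0],[0,0.006,0],[0,0.006,0],[0,0.006,0],[0,0.006,0],[0,0.006,0]],"spin":[0,0,0,0,0,0,0,0]}'
python3 - <<'E'
from h import *
P=camera_params("wrist");p,d=camera("wrist");t=cloud("wrist",d,P["tool_from_camera"])
for v in range(262,345,6):
    g=t[v,285:357];dd=d[v,285:357];print(v,[f"{x:.3f}" for x in dd[4::8]], (np.nanmedian(g[30:42],0).round(4)).tolist())
cv2.imwrite("pics/w7.png",p[200:440,180:460])
w=p[200:440,180:460];cv2.imwrite("pics/w7.png",cv2.resize(w,None,fx=2,fy=2))
E
```

```text
clock: 7.43
position: [0.4421, -0.0386, 0.0465]
orientation: [2.788, -1.446, -0.0]
wrist_force: [0.5, 0.0, 0.9]
opening: -0.0001
262 ['0.220', '0.219', '0.220', '0.218', '0.219', '0.219', '0.219', '0.219', '0.219'] [-0.0005, 0.0004, 0.0461]
268 ['0.220', '0.221', '0.218', '0.220', '0.221', '0.220', '0.221', '0.220', '0.219'] [-0.0005, 0.0047, 0.0463]
274 ['0.222', '0.221', '0.222', '0.223', '0.221', '0.222', '0.221', '0.223', '0.222'] [-0.0005, 0.0088, 0.046]
280 ['0.224', '0.225', '0.224', '0.224', '0.223', '0.224', '0.223', '0.223', '0.225'] [-0.0005, 0.0133, 0.0465]
286 ['0.224', '0.225', '0.225', '0.224', '0.225', '0.224', '0.224', '0.225', '0.225'] [-0.0005, 0.0176, 0.0464]
292 ['0.226', '0.226', '0.226', '0.148', '0.151', '0.150', '0.226', '0.225', '0.226'] [-0.0005, -0.012, -0.0215]
298 ['0.226', '0.228', '0.229', '0.145', '0.145', '0.145', '0.228', '0.227', '0.228'] [-0.0005, -0.0121, -0.0273]
304 ['0.228', '0.148', '0.141', '0.142', '0.140', '0.140', '0.147', '0.149', '0.229'] [-0.0005, -0.0121, -0.0327]
310 ['0.144', '0.143', '0.135', '0.000', '0.136', '0.135', '0.144', '0.143', '0.229'] [-0.0005, -0.0122, -0.0376]
316 ['0.138', '0.138', '0.131', '0.131', '0.131', '0.131', '0.133', '0.139', '0.138'] [-0.0005, -0.0122, -0.0422]
322 ['0.134', '0.134', '0.126', '0.127', '0.127', '0.127', '0.127', '0.134', '0.134'] [-0.0005, -0.0123, -0.0467]
328 ['0.131', '0.131', '0.123', '0.124', '0.123', '0.123', '0.123', '0.131', '0.130'] [-0.0005, -0.0123, -0.0508]
334 ['0.118', '0.114', '0.117', '0.122', '0.121', '0.121', '0.117', '0.115', '0.116'] [-0.0005, -0.0112, -0.0529]
340 ['0.114', '0.113', '0.114', '0.114', '0.122', '0.114', '0.114', '0.112', '0.114'] [-0.0005, -0.0087, -0.053]
```

View pics/w7.png

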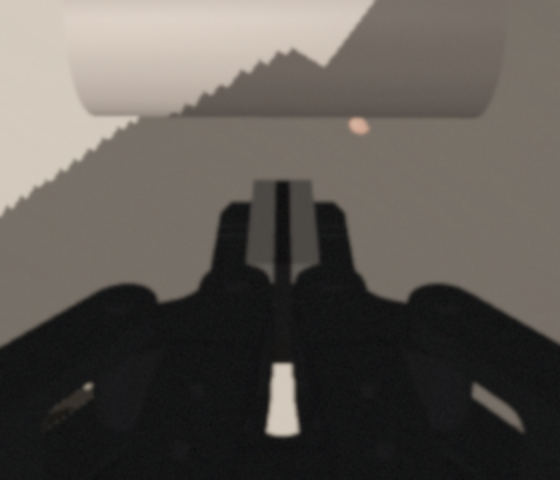

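Depth settles it: tips end at tool z ≈ −20 mm, front face at y ≈ −12 mm (table plane agrees at 46 mm), so the earlier pushes were on the roller's top. I reopen half way and descend 33 mm more behind the roller.

```bash
python3 -m handwheel '{"gripper":[0,0,0,0,0,0,0,0,0,0,0,0],"delta_pos":[[0,0,0],[0,0,0],[0,0,0.003],[0,0,0.007],[0,0,0.011],[0,0,0.015],[0,0,0.019],[0,0,0.023],[0,0,0.027],[0,0,0.030],[0,0,0.033],[0,0,0.033]],"spin":[0,0,0,0,0,0,0,0,0,0,0,0]}'; python3 look.py
```

```text
clock: 8.48
position: [0.4417, -0.0386, 0.0129]
orientation: [2.787, -1.446, -0.002]
wrist_force: [0.1, 0.4, -0.0]
opening: 0.0429
tcp deck [-0.0501 -0.0002  0.0012] F [ 0.1  0.4 -0. ] 8.4833
side 288 x,z [-0.0025  0.0233] y [-0.0467  0.0376]
scene 565 x,z [0.0012 0.0243] y [-0.0449  0.0478]
```

```bash
python3 -m handwheel '{"gripper":[0,0,0,0,0,0,0,0,0,0,0,0],"delta_pos":[[0,-0.002,0],[0,-0.004,0],[0,-0.006,0],[0,-0.0075,0],[0,-0.009,-0.0002],[0,-0.0105,-0.0004],[0,-0.012,-0.0006],[0,-0.0135,-0.0008],[0,-0.015,-0.001],[0,-0.0165,-0.0012],[0,-0.018,-0.0014],[0,-0.0195,-0.0016]],"spin":[0,0,0,0,0,0,0,0,0,0,0,0]}'; python3 look.py
```

```text
clock: 9.58
position: [0.458, -0.0273, 0.0149]
orientation: [2.787, -1.446, -0.001]
wrist_force: [-1.0, -0.5, 1.7]
opening: 0.0426
tcp deck [-0.0302 -0.0002  0.0004] F [-1.  -0.5  1.7] 9.5833
side 232 x,z [0.0069 0.0221] y [-0.0472  0.0314]
scene 559 x,z [0.0121 0.0243] y [-0.0441  0.0475]
```

```bash
python3 -m handwheel '{"gripper":[0,0,0,0,0,0,0,0,0,0,0,0],"delta_pos":[[0,-0.0015,-0.0002],[0,-0.0035,-0.0005],[0,-0.006,-0.0008],[0,-0.009,-0.0013],[0,-0.012,-0.0017],[0,-0.015,-0.0021],[0,-0.018,-0.0025],[0,-0.021,-0.003],[0,-0.024,-0.0034],[0,-0.027,-0.0038],[0,-0.030,-0.0042],[0,-0.033,-0.0046]],"spin":[0,0,0,0,0,0,0,0,0,0,0,0]}'; python3 look.py
```

```text
clock: 10.68
position: [0.4856, -0.0081, 0.0196]
orientation: [2.788, -1.446, -0.0]
wrist_force: [-1.5, -0.4, 0.4]
opening: 0.0426
tcp deck [ 0.0037 -0.0002  0.0004] F [-1.5 -0.4  0.4] 10.6833
side 228 x,z [0.0409 0.0219] y [-0.0462  0.0325]
scene 570 x,z [0.0469 0.0243] y [-0.0451  0.0483]
```

```bash
R='x'; python3 -m handwheel '{"gripper":[0,0,0,0,0,0,0,0,0,0,0,0],"delta_pos":[[0,-0.002,-0.0003],[0,-0.005,-0.0007],[0,-0.008,-0.0011],[0,-0.011,-0.0015],[0,-0.014,-0.002],[0,-0.017,-0.0024],[0,-0.020,-0.0028],[0,-0.023,-0.0032],[0,-0.026,-0.0036],[0,-0.029,-0.0041],[0,-0.032,-0.0045],[0,-0.035,-0.0049]],"spin":[0,0,0,0,0,0,0,0,0,0,0,0]}'; python3 look.py
```

```text
clock: 11.78
position: [0.5151, 0.0124, 0.0246]
orientation: [2.789, -1.446, 0.002]
wrist_force: [-1.3, 0.2, 1.1]
opening: 0.0428
tcp deck [ 0.0399 -0.0002  0.0004] F [-1.3  0.2  1.1] 11.7833
side 222 x,z [0.077  0.0218] y [-0.0468  0.0318]
scene 563 x,z [0.0829 0.0245] y [-0.0446  0.0482]
```

```bash
python3 -m handwheel '{"gripper":[0,0,0,0,0,0,0,0,0,0,0,0],"delta_pos":[[0,-0.002,-0.0003],[0,-0.005,-0.0007],[0,-0.008,-0.0011],[0,-0.011,-0.0015],[0,-0.014,-0.002],[0,-0.017,-0.0024],[0,-0.020,-0.0028],[0,-0.023,-0.0032],[0,-0.026,-0.0036],[0,-0.029,-0.0041],[0,-0.032,-0.0045],[0,-0.035,-0.0049]],"spin":[0,0,0,0,0,0,0,0,0,0,0,0]}'; python3 look.py
```

```text
clock: 12.88
position: [0.5445, 0.0328, 0.0297]
orientation: [-2.789, 1.446, -0.003]
wrist_force: [-1.9, -1.1, 0.9]
opening: 0.0431
tcp deck [ 0.0762 -0.0003  0.0004] F [-1.9 -1.1  0.9] 12.8833
side 218 x,z [0.113  0.0219] y [-0.0459  0.0325]
scene 559 x,z [0.1193 0.0243] y [-0.0433  0.048 ]
```

```bash
python3 -m handwheel '{"gripper":[0,0,0,0,0,0,0,0,0,0,0,0],"delta_pos":[[0,-0.002,-0.0003],[0,-0.005,-0.0007],[0,-0.008,-0.0011],[0,-0.011,-0.0015],[0,-0.014,-0.002],[0,-0.017,-0.0024],[0,-0.020,-0.0028],[0,-0.023,-0.0032],[0,-0.026,-0.0036],[0,-0.029,-0.0041],[0,-0.032,-0.0045],[0,-0.035,-0.0049]],"spin":[0,0,0,0,0,0,0,0,0,0,0,0]}'; python3 look.py
```

```text
clock: 13.98
position: [0.574, 0.0533, 0.0349]
orientation: [-2.788, 1.445, -0.005]
wrist_force: [-1.0, -1.4, 0.7]
opening: 0.0426
tcp deck [ 0.1124 -0.0002  0.0005] F [-1.  -1.4  0.7] 13.9833
side 223 x,z [0.149  0.0219] y [-0.0462  0.0315]
scene 539 x,z [0.1553 0.0243] y [-0.0435  0.0483]
```

```bash
python3 -m handwheel '{"gripper":[0,0,0,0,0,0,0,0,0,0,0,0],"delta_pos":[[0,-0.0015,-0.0002],[0,-0.0035,-0.0005],[0,-0.0055,-0.0008],[0,-0.0075,-0.001],[0,-0.0095,-0.0013],[0,-0.0115,-0.0016],[0,-0.0135,-0.0019],[0,-0.0155,-0.0022],[0,-0.0175,-0.0024],[0,-0.0195,-0.0027],[0,-0.0215,-0.0029],[0,-0.0235,-0.0030]],"spin":[0,0,0,0,0,0,0,0,0,0,0,0]}'; python3 look.py
```

```text
clock: 15.08
position: [0.5943, 0.0673, 0.0382]
orientation: [-2.788, 1.444, -0.007]
wrist_force: [0.4, 0.1, -0.6]
opening: 0.0428
tcp deck [ 0.1373 -0.0003  0.0004] F [ 0.4  0.1 -0.6] 15.0833
side 221 x,z [0.1771 0.0203] y [-0.0459  0.0343]
scene 513 x,z [0.1858 0.0213] y [-0.0432  0.0481]
```

It has gone over the crest; wait a little and re-measure.

```bash
python3 -m handwheel '{"gripper":[0,0,0,0],"delta_pos":[[0,0,0],[0,0,0],[0,0,0],[0,0,0]],"spin":[0,0,0,0]}'; python3 look.py
```

```text
clock: 15.52
position: [0.5943, 0.0673, 0.0382]
orientation: [-2.788, 1.444, -0.007]
wrist_force: [-0.5, -0.4, -0.7]
opening: 0.0428
tcp deck [ 0.1373 -0.0003  0.0004] F [-0.5 -0.4 -0.7] 15.5167
side 205 x,z [0.1807 0.0197] y [-0.0456  0.0356]
scene 511 x,z [0.1858 0.0213] y [-0.0432  0.0486]
```

```bash
python3 -m handwheel '{"gripper":[0,0,0,0,0,0,0,0,0,0,0,0],"delta_pos":[[0,0.003,-0.001],[0,0.008,-0.002],[0,0.015,-0.004],[0,0.022,-0.006],[0,0.030,-0.01],[0,0.035,-0.025],[0,0.035,-0.045],[0,0.035,-0.065],[0,0.035,-0.085],[0,0.035,-0.105],[0,0.035,-0.12],[0,0.035,-0.12]],"spin":[0,0,0,0,0,0,0,0,0,0,0,0]}'; python3 look.py
python3 - <<'E'
from h import *
P=camera_params("wrist");T=toolT();p,d=camera("wrist");w=cloud("wrist",d,T@P["tool_from_camera"])
p2,_=camera("side");cv2.imwrite("pics/f.png",np.hstack([cv2.resize(p,(533,400)),cv2.resize(p2[190:310,325:415],(267,356)).__class__ and cv2.resize(p2[190:310,330:410],(267,400))]))
th=np.radians(34.8);s,c=np.sin(np.radians(8)),np.cos(np.radians(8))
A=np.column_stack([[np.cos(th)*c,np.sin(th)*c,s],[-np.sin(th),np.cos(th),0],[-np.cos(th)*s,-np.sin(th)*s,c]]);o=np.array([.4825,-.0100,.0187])
q=(w.reshape(-1,3)-o)@A
st=q[(q[:,2]>.028)&(q[:,2]<.036)&(abs(q[:,1])<.04)&(q[:,0]>.2)&(q[:,0]<.24)];print("stop top x",np.percentile(st[:,0],[3,50,97]).round(4) if len(st) else "")
r=q[(q[:,2]>.03)&(q[:,2]<.055)&(abs(q[:,1])<.05)&(q[:,0]>.14)&(q[:,0]<.205)]
from scipy.optimize import least_squares
f=lambda k,r:np.hypot(r[:,0]-k[0]-k[2]*r[:,1],r[:,2]-k[1])-.025
print("roller x,z,yaw",least_squares(f,[.18,.022,0],args=(r,),loss="soft_l1",f_scale=.002).x.round(4),"y",np.percentile(r[:,1],[1,99]).round(4),len(r))
E
```

```text
clock: 16.62
position: [0.5665, 0.0468, 0.1615]
orientation: [-2.785, 1.443, -0.015]
wrist_force: [0.5, -0.7, 0.3]
opening: 0.0428
tcp deck [ 0.1203 -0.0013  0.1273] F [ 0.5 -0.7  0.3] 16.6167
side 746 x,z [0.1816 0.021 ] y [-0.0449  0.0449]
scene 516 x,z [0.1858 0.0214] y [-0.0448  0.0486]
stop top x [0.2072 0.2139 0.2199]
roller x,z,yaw [0.1853 0.0234 0.0003] y [-0.0434  0.0448] 9096
```

View pics/f.png

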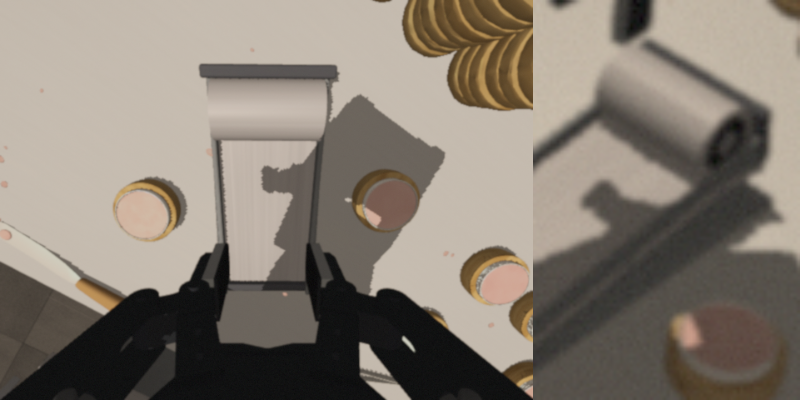

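The final view shows the roller lying square against the stop bar (wrist px ~268,108), with the gripper clear of it and the tins, lid and tools in place.

```bash
python3 -c "
from cell import *
print(sign_off())"
```

```text
the job is handed in; nothing more can be done
None
```

I pushed the roller up the ramp from behind with the half-open fingertips, at about 36 mm/s and slower near the crest. It dropped over the crest and settled against the stop. I then backed off, raised the gripper clear and handed in at about 16.7 s.

**Last checks:**
- **Position in the deck frame:** the wrist depth fit gave x ≈ 185 mm, z ≈ 23 mm, y within about 1 mm of centre, and yaw about 0. The scene camera agreed with x ≈ 186 mm. The side camera read 181.6 mm, but it had read about 3–4 mm low all the way up.
- **At rest:** no movement showed between two scene readings about half a second apart, and the wrist force was about zero.
- **Bystanders:** the tins looked undisturbed in the last picture, and the spatula and tweezers where they showed. I did not measure any of them, and the marker was out of that view.

**What went wrong on the way:** the fingertips turned out to be about 20 mm behind the reported TCP, not 11 mm ahead of it. My first contact at the foot therefore pressed on top of the roller. I misread that as touching the foot bar and pushed again. The roller wedged, the wrist force reached about 54 N upward (limit 120 N), and it moved only about 10 mm. I backed off, it rolled back to the foot bar, and I measured the tips in the wrist depth image. The second push, 33 mm lower, showed only about 1–2 N.

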